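Close the gasketed food tub

ROBOT

A 6-joint arm with a two-finger parallel gripper is mounted at the origin on a cart in front of the work surface, level with it; the furniture and walls round the work are solid. World frame = base frame: x ahead of the robot, y to its left, z up, the work surface at z = 0. Lengths are in mm, angles in rad, forces in N, time in s.
With the tool pointing down it reaches from about 275 to 750 mm from the base axis. Payload 10.2 kg.
Tool frame: the origin (TCP) lies on the front face of the gripper's body, between the roots of the fingers; the fingertips stand 73 mm ahead of it and the grasp point (between the pads) lies 54 mm ahead of it; z points along the fingers, y is the direction in which the jaws open and shut (so a half turn about z gives the same grasp; the last joint's range is limited). The gripper opens to 85 mm and grips with 20 to 120 N. Pads are 22 mm wide; open, the fingers measure 114 mm over their backs; the gripper's body (76 mm by 85 mm) begins 54 mm behind the grasp point. The pads swing forward as they close: fully open they stand 13 mm farther back than shut.
Start: joints at [1.073, 0.313, 1.498, -0, 1.331, -0.223], TCP at [142.474, 505.305, 303.894] pointing down, gripper open.
Joint ranges: [-2.94, 2.94], [-0.97, 2.17], [0.19, 2.56], [-1.23, 4.37], [0.02, 3.11], [-2.88, 2.88]. Speed limits (rad/s): [2.39, 2.39, 3.01, 3.14, 3.14, 3.14].

INTERFACE

Orientations are given as a unit quaternion [w, x, y, z].
In Python, from rig import ctrl gives the robot as it stands.
- The arm moves only by the tool move_arm, never from a script. Its argument "series" is a list of rows, each a list of 3 entries, a list of its own where there are three numbers: the shift along the tool's x, y, z in mm, then the turn about the tool's z in degrees, then the opening, from 0 (shut) to 1 (fully open). In form: [[[tx, ty, tz], yaw, grip], ...]. A call has 1 to 10 rows; each row is the pose to reach, as a shift and turn from the pose commanded when the call began, along the tool's axes at that moment; what a row does not reach only later rows make up. A row lasts 1/8 s, in which the tool goes at most 62.5 mm and 10.7 degrees, less where a joint would pass 70% of its speed; a pose out of reach is approached as far as the arm can. A call with a gripper value outside its range is refused whole. The fingers move at their own pace and stop on an object; "force" is the grip in N (left out, the last holds). Time passes only in rows, so rows that repeat a pose let the fingers close. It gives the time, the measured TCP pose, the force and the opening at its end, in the units of the state.
- ctrl.sense(): the state, without advancing time (a new reading comes with each control period).
- ctrl.capture(name): name is "scene" or "top" or "wrist"; returns (picture, depth): 420x560x3 uint8, red, green, blue; 420x560 float32, mm along the optical axis (not along the pixel's ray), 0 where there is no reading.
- ctrl.camera_model(name): a dict with "fov_y" (degrees; the focal length in pixels is half the picture's height over the tangent of half this angle, whatever the lens; pixels are square), "cx", "cy" (the principal point, pixels), "rvec" (rotation vector, rad) and "tvec" (3), from world to camera coordinates, as OpenCV has them. Camera axes: x right, y down, z forward; pixel columns grow to the right and rows downward; lengths in mm; the calibration is good to about 2 mm. A picture is of the moment at which its call begins: read the wrist's pose just before it. camera_model takes no time and is no camera call; for the wrist camera it gives the pose at the moment of the call.
- ctrl.finish_job(): hands the job in, once; it reports no verdict.
The state is a dict: "time_s": time; "joints": joint angles; "dq": joint speeds; "tau": joint torques, N m; "eef_pos": TCP position; "ee_rot": TCP orientation; "force": force on the tool from outside, world axes, zero at the start; "wrist_torque": the same for the moment, N m; "grip_width": opening from 0.0 (shut) to 1.0 (fully open).
Only numpy, scipy, OpenCV 4.12 (cv2) and the standard library are available. Lean on these libraries where they do the work, as an engineer would, in place of code of your own. Each camera call takes 0.05 s, during which the arm holds its last target.

TASK

Take the white lid out of the wire rack, lay it down flat on the counter with its grip upward and let go of it. Then take it by the grip, set it squarely on the open steel tub and let go, and press its corners down one after another, slowly and without great force, until the gasket has gone fully down and the lid sits flush on the tub's rim all round. Leave the dessert cup and the milk pitcher where they stand.

Things in the scene. Friction and masses are not known exactly. Their poses are not given: they have to be found in the camera images.
- lid: flat white plastic lid, 0.14 to 0.26 kg: plate 112 (its x) x 168 (its y) x 8 mm thick, same when turned half round about z. Origin: centre of the plate's underside; z points out of the top. It starts upright in the rack on its +x long edge, top facing away from the robot (lid z = rack x), its -x long edge uppermost, 122 mm above the counter. Laid flat on its ribs its origin is 12 mm up.
- lid_grip (a point): centre of the solid bar grip on the lid's top: 22 mm wide (lid x), 70 mm long (lid y), from 8 to 34 mm above the plate's underside; this point is 22 mm above it. Axes as the lid's.
- lid_rib (a point): lower tip of one of the four L-shaped ribs under the lid's corners (this one at the +x, +y corner): 12 mm deep, outer faces 40 mm (x) and 68 mm (y) from the lid's centre, legs about 24 mm long. Between the ribs, the middle 80 mm of each long edge, the underside is flat, so that edge can be pinched there.
- tub: open steel tub, fixed to the counter: 104 (its x) x 160 (its y) x 70 mm high, wall 8 mm, inside 88 x 144 mm, so that the lid's ribs have 4 mm of play on each side. Origin: centre of its underside, z up. Lid and tub together take no more than 55 N.
- tub_rim (a point): centre of the tub's mouth, level with the top of its wall. On the wall lies a dark gasket whose four corner pieces stand 5 to 7 mm above it and carry the lid 48 mm (x), 76 mm (y) from the centre. Each takes about 14 N to push down, stays down, and stops hard level with the wall, so go slowly. Pressing the lid's middle would need all four at once, about 56 N.
- rack: lid rack, fixed to the counter: wooden base 80 (x) x 150 (y) x 10 mm with dark wire hoops, 73 mm high in all, on both sides of a slot along y at x = 0, 11 mm wide, where the lid stands. Origin: centre of its underside, z up. Lift the lid 65 mm or more to clear the hoops.
- lid_corner0 (a point): point on the underside of the lid's plate above a gasket corner, at (-48, -76, 0) mm in the lid's axes, at the lid's -x, -y corner. Home: 70 mm above the tub's origin; before pressing up to 7 mm higher. The plate's top is 8 mm above it.
- lid_corner1 (a point): point on the underside of the lid's plate above a gasket corner, at (-48, +76, 0) mm in the lid's axes, at the lid's -x, +y corner. Home: 70 mm above the tub's origin; before pressing up to 7 mm higher. The plate's top is 8 mm above it.
- lid_corner2 (a point): point on the underside of the lid's plate above a gasket corner, at (+48, -76, 0) mm in the lid's axes, at the lid's +x, -y corner. Home: 70 mm above the tub's origin; before pressing up to 7 mm higher. The plate's top is 8 mm above it.
- lid_corner3 (a point): point on the underside of the lid's plate above a gasket corner, at (+48, +76, 0) mm in the lid's axes, at the lid's +x, +y corner. Home: 70 mm above the tub's origin; before pressing up to 7 mm higher. The plate's top is 8 mm above it.
- dessert_cup: bystander: white dessert cup with a lid, 86 mm across, 85 mm high, loose, behind the work area. Origin: centre of its underside.
- milk_pitcher: bystander: steel milk pitcher with handle, 72 x 113 mm, 104 mm high, loose, behind the work area. Origin: centre of its underside.
Not all that is in view belongs to the job. Of the things that look like the lid, the larger one is meant.

How it is judged:
By the outcome, as a careful person would: the job done as asked, in the order asked, and still so for the second after the job is handed in, with the robot touching nothing.
It also fails if it takes over 72 s, if anything falls off the work surface, if the arm or the gripper's body presses on something with over 40 N, if the wrist force passes 120 N, or if a joint passes its speed limit or range.

## Working session

There is one attempt and no reset: what is moved stays moved. The work goes in short steps, Python scripts to look and compute and a tool call to move; the robot and the scene stay as the last step left them, time stands still between calls to the robot, and variables do not carry over. Pictures are saved under pics/ and viewed, and the job is handed in when it is done.

Besides the shell and the picture viewer there is one more tool, called as name(argument=value, ...), one argument or row to a line, values as JSON. move_arm: Moves the arm, as the interface text tells. Its arguments: {"type":"object","properties":{"series":{"type":"array","items":{"type":"array"}},"force":{"type":"number"}},"required":["series"]}

```bash
mkdir -p pics; cat > h.py <<'E'
import numpy as np, cv2
from rig import ctrl
def grab(n):
    m=ctrl.camera_model(n); p,d=ctrl.capture(n); return p,d,m
def K(m): 
    f=210/np.tan(np.radians(m['fov_y'])/2); return f
def world(d,m):
    f=K(m); v,u=np.mgrid[0:d.shape[0],0:d.shape[1]]
    c=np.stack([(u-m['cx'])/f*d,(v-m['cy'])/f*d,d],-1)
    R=cv2.Rodrigues(np.array(m['rvec'],float))[0]
    return (c-np.array(m['tvec'],float).reshape(3))@R
def save(n,p): cv2.imwrite('pics/'+n+'.png',np.ascontiguousarray(p[...,::-1]))
E
python3 - <<'E'
from h import *
s=ctrl.sense();print(s)
for n in ['scene','top']:
    p,d,m=grab(n); print(n,m); save(n+'0',p); np.savez(n+'0.npz',p=p,d=d,w=world(d,m))
E
```

```text
{'time_s': 0.0, 'joints': array([ 1.07259761e+00,  3.13462829e-01,  1.49843939e+00, -2.26340879e-06,
        1.33098055e+00, -2.23393893e-01]), 'dq': array([ 0.00032597,  0.00184343, -0.00098133,  0.00024355, -0.0019915 ,
       -0.00033126]), 'tau': array([-1.68190341e-03, -4.12250876e+01, -2.59744209e+01, -3.12065185e-04,
        4.05482599e-03,  1.61137058e-05]), 'eef_pos': array([142.3934584 , 505.15311255, 303.3275761 ]), 'ee_rot': array([-2.26690689e-04,  1.36970181e-01,  9.90574961e-01, -6.03917494e-04]), 'force': array([ 0.74886266,  0.01300781, -0.4316648 ]), 'wrist_torque': array([-0.00598757, -0.018022  , -0.00925942]), 'grip_width': 0.9994908245513909}
scene {'fov_y': 54.71284797199462, 'cx': 271.97186781767755, 'cy': 209.58589654105998, 'rvec': array([ 0.6949506 , -2.68919325,  1.05519364]), 'tvec': array([478.13518615, 284.37501173, 742.6034295 ])}
top {'fov_y': 42.51502135171403, 'cx': 275.52713178309676, 'cy': 204.99694701490588, 'rvec': array([ 2.12516902, -2.11196584,  0.1872415 ]), 'tvec': array([   4.76346648,  554.72025132, 1479.833772  ])}
```

View pics/scene0.png

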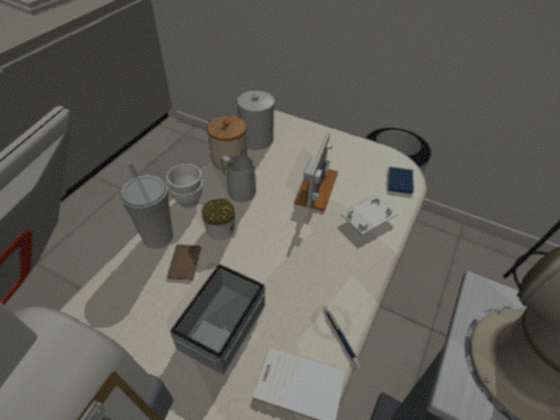

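View pics/top0.png

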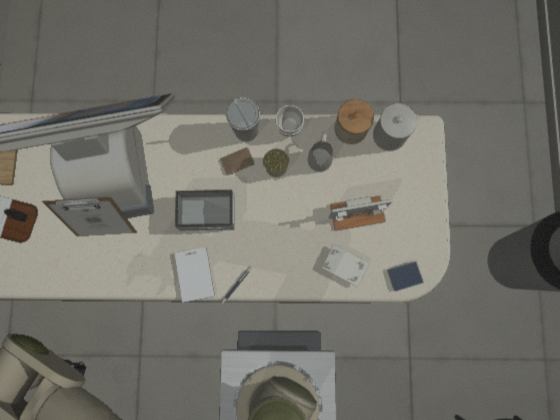

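```bash
python3 - <<'E'
from h import *
for n in ['scene','top']:
    m=ctrl.camera_model(n);f=K(m)
    k=np.array([[f,0,m['cx']],[0,f,m['cy']],[0,0,1]])
    P=np.array([[0,0,0],[142,505,304],[300,0,0],[500,0,0],[500,300,0],[500,-300,0.]])
    print(n,cv2.projectPoints(P,m['rvec'],m['tvec'],k,None)[0].reshape(-1,2).round())
z=np.load('top0.npz');w=z['w']
for u,v in [(205,210),(360,205),(360,222),(345,263),(240,160),(320,157),(290,120),(405,277),(100,170),(195,275),(178,210),(232,210)]:
    print((u,v),w[v,u].round(),z['d'][v,u])
def c(n,a,b,x,y,s):
    p=np.load(n+'0.npz')['p'][b:y,a:x]; save('crop_'+n,cv2.resize(p,None,fx=s,fy=s,interpolation=cv2.INTER_CUBIC))
c('top',310,180,440,300,6);c('scene',260,120,430,260,4.5)
E
```

```text
scene [[533. 365.]
 [449. 753.]
 [376. 295.]
 [290. 257.]
 [213. 376.]
 [341. 177.]]
top [[277. 407.]
 [ 52. 363.]
 [278. 296.]
 [278. 227.]
 [176. 226.]
 [382. 227.]]
(205, 210) [548. 215.   4.] 1579.8737
(360, 205) [ 542. -221.  124.] 1456.3262
(360, 222) [ 513. -236.   14.] 1559.1608
(345, 263) [ 394. -190.   19.] 1532.0674
(240, 160) [698. 115.  10.] 1601.14
(320, 157) [ 710. -123.    3.] 1607.7483
(290, 120) [813. -33.  38.] 1593.3157
(405, 277) [ 356. -360.   14.] 1528.7461
(100, 170) [609. 452. 232.] 1370.2438
(195, 275) [358. 236.  16.] 1533.1447
(178, 210) [535. 281.  72.] 1511.8077
(232, 210) [536. 130.  70.] 1511.8915
```

```bash
python3 - <<'E'
from h import *
p,d,m=grab('wrist'); save('wrist0',p); print(m); np.savez('wrist0.npz',p=p,d=d,w=world(d,m))
E
```

```text
{'fov_y': 66.55821474303507, 'cx': 272.56263916086453, 'cy': 211.65643347299667, 'rvec': array([-2.31846902, -1.75558573, -0.24560269]), 'tvec': array([-524.9426311 ,  -35.27460506,  377.50993184])}
```

View pics/crop_top.png

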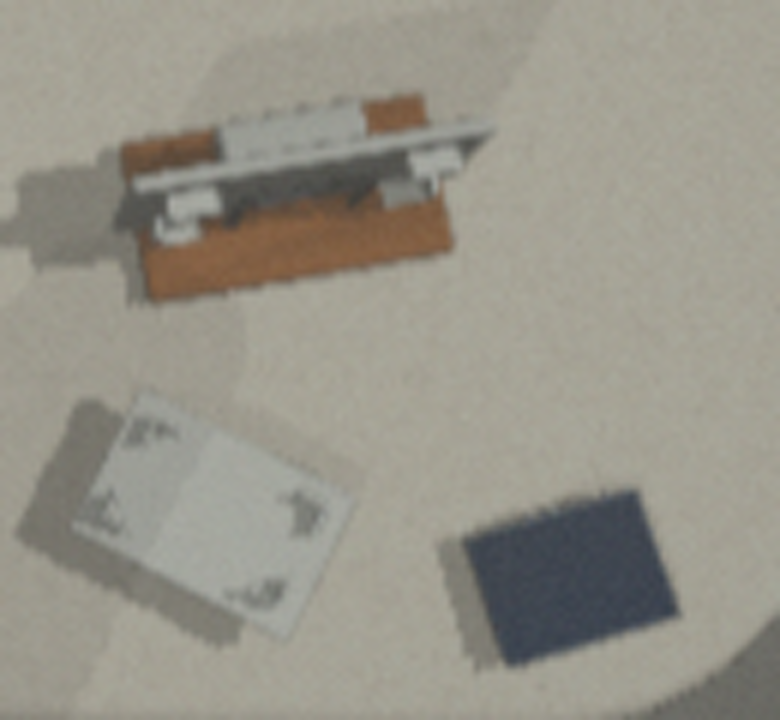

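View pics/crop_scene.png

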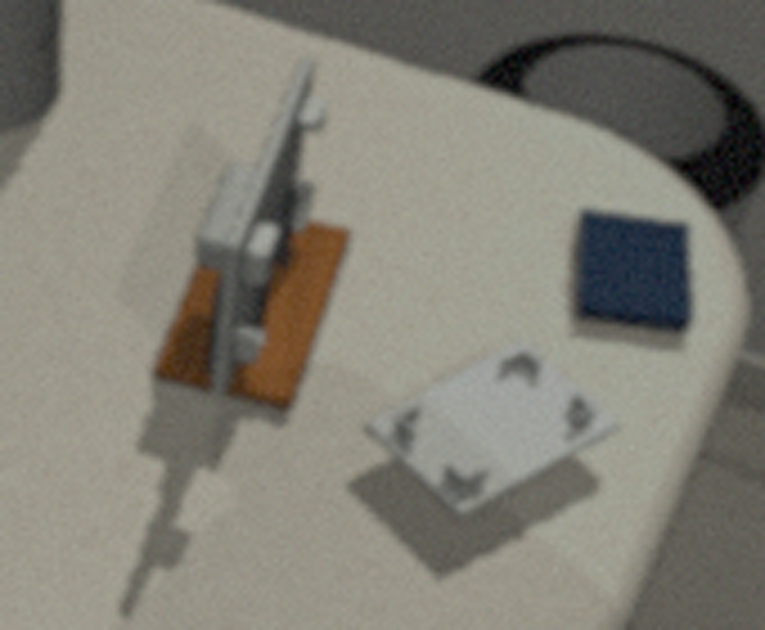

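View pics/wrist0.png

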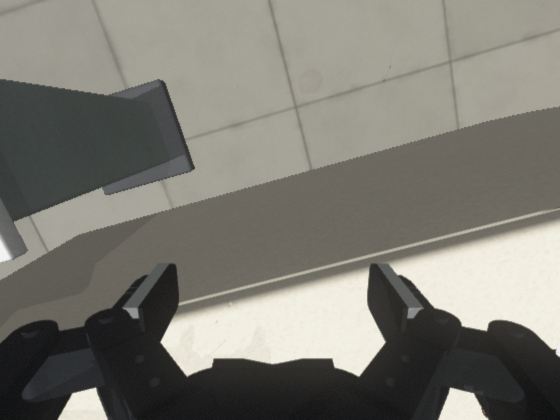

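The things that look like the lid are the upright plate in the rack at top (360,205) and an upside-down flat plate at (345,263). The upright one in the brown rack fits: it stands on edge with its grip facing away from the robot, and it is the larger. The enlarged crops confirm this. Next I'll measure the rack lid and the tub.

```bash
python3 - <<'E'
from h import *
for n in ['top','scene']:
    z=np.load(n+'0.npz');w=z['w'];X,Y,Z=w[...,0],w[...,1],w[...,2]
    def rect(mask,l):
        p=w[mask];
        if len(p)<5: print(l,len(p));return
        r=cv2.minAreaRect(p[:,:2].astype(np.float32));print(n,l,len(p),np.round(r[0],1),np.round(r[1],1),round(r[2],2),'z',np.percentile(p[:,2],[5,50,95]).round(1))
    box=(X>450)&(X<620)&(Y>-330)&(Y<-110)
    rect(box&(Z>114)&(Z<130),'lidtop'); rect(box&(Z>85),'lid'); rect(box&(Z>5)&(Z<40),'rackbase')
    rect((X>450)&(X<640)&(Y>90)&(Y<330)&(Z>60)&(Z<85),'tub')
    rect((X>330)&(X<460)&(Y>-270)&(Y<-110)&(Z>7)&(Z<40),'small')
    rect((X>300)&(X<660)&(Y>-100)&(Y<80)&(Z>10),'free')
m=ctrl.camera_model('wrist');R=cv2.Rodrigues(m['rvec'])[0];c=-R.T@m['tvec'];print('wristcam',c.round(1),'axis',R[2].round(3))
E
```

```text
top lidtop 200 [ 538.8 -226.8] [ 19.7 165.4] 8.82 z [115.6 121.8 127.1]
top lid 370 [ 547.8 -225.2] [ 41.2 167.2] 10.09 z [ 91.6 116.1 125.9]
top rackbase 1064 [ 534.9 -220.8] [217.3 169. ] 89.71 z [ 5.3  9.5 29.5]
top tub 601 [541.1 209.4] [107.8 159.9] 1.47 z [63.3 74.6 81.3]
top small 1138 [ 395.3 -191.8] [126.6 154.5] 0.9 z [15.3 23.7 30.6]
top free 162 [481.7 -15.8] [359.5 166.3] 2.0 z [10.4 64.9 73.3]
scene lidtop 179 [ 541.  -223.2] [  8.5 168.3] 9.88 z [115.7 121.  123.3]
scene lid 395 [ 535.2 -224.3] [ 20.4 168.3] 10.26 z [ 88.9 109.7 122.7]
scene rackbase 907 [ 540.1 -220.6] [ 80.1 163.6] 10.21 z [ 7.4 10.3 32.2]
scene tub 1774 [540.2 211.6] [104.3 161.2] 1.37 z [61.9 73.9 77.4]
scene small 1171 [ 387.2 -187.4] [115.9  77. ] 62.62 z [20.6 23.2 29.1]
scene free 380 [649.6  12.3] [63.3 20.4] 89.63 z [16.1 55.7 69.1]
wristcam [ 75.  524.7 372.1] axis [ 0.265 -0.076 -0.961]
```

```bash
cat >> h.py <<'E'
from scipy.spatial.transform import Rotation as Ro
def plan(x,y,z,head):
    """target TCP and jaw-axis heading (deg) -> tool shift, yaw"""
    s=ctrl.sense();q=s['ee_rot'];R=Ro.from_quat([q[1],q[2],q[3],q[0]]).as_matrix()
    d=R.T@(np.array([x,y,z])-s['eef_pos']); h=np.degrees(np.arctan2(R[1,1],R[0,1]))
    yaw=-((head-h+90)%180-90)
    print('t',round(s['time_s'],2),'pos',s['eef_pos'].round(1),'head',round(h,2),'F',np.round(s['force'],1),'T',np.round(s['wrist_torque'],2),'g',round(s['grip_width'],3)); print('shift',d.round(1),'yaw',round(yaw,2),'q',np.round(s['joints'],2)); return d,yaw
E
python3 -c "
from h import *
plan(540.5,-224.5,260,10)"
```

```text
t 0.15 pos [142.4 505.2 303.5] head 74.26 F [-0.8 -0.1 -0.2] T [-0.03 -0.03  0.04] g 1.002
shift [-581.1 -594.3   43.9] yaw 64.26 q [ 1.07  0.31  1.5  -0.    1.33 -0.22]
```

move_arm(
  series=[
    [[-20,-20,0],3,1],
    [[-50,-51,0],8,1],
    [[-85,-87,0],13,1],
    [[-120,-123,0],18,1],
    [[-155,-159,0],23,1],
    [[-190,-195,0],28,1],
    [[-225,-230,0],33,1],
    [[-260,-266,0],38,1],
    [[-295,-302,0],43,1],
    [[-330,-338,0],48,1],
  ],
  force=40,
)

```text
time_s: 1.4
eef_pos: [368.8, 88.8, 303.9]
ee_rot: [0.0, 0.529, 0.848, 0.0]
force: [1.6, 0.0, 0.6]
grip_width: 0.997
```

```bash
python3 -c "
from h import *
plan(540.5,-224.5,260,10)"
```

```text
t 1.4 pos [368.8  88.8 303.9] head 26.08 F [1.6 0.  0.6] T [ 0.02 -0.01  0.03] g 0.997
shift [-356.9   16.5   44. ] yaw 16.08 q [-0.08 -0.02  1.88  0.    1.27 -0.53]
```

move_arm(
  series=[
    [[-45,2,0],3,1],
    [[-95,4,0],6,1],
    [[-145,6,0],9,1],
    [[-195,8,0],12,1],
    [[-245,11,10],14,1],
    [[-295,14,20],16,1],
    [[-330,15,30],16,1],
    [[-345,16,40],16,1],
    [[-345,16,40],16,1],
  ],
)

```text
time_s: 2.52
eef_pos: [535.1, -211.7, 262.8]
ee_rot: [-0.001, 0.641, 0.767, -0.0]
force: [0.4, 0.1, 0.5]
grip_width: 1.001
```

```bash
python3 - <<'E'
from h import *
plan(540.5,-224.5,164,10)
p,d,m=grab('wrist'); save('wrist1',p); w=world(d,m); np.savez('wrist1.npz',p=p,d=d,w=w)
X,Y,Z=w[...,0],w[...,1],w[...,2]
M=(Z>112)&(Z<128)&(X>500)&(X<580)&(Y>-320)&(Y<-120)&(d>0)
P=w[M];r=cv2.minAreaRect(P[:,:2].astype(np.float32));print(len(P),r,np.percentile(P[:,2],[5,50,95]))
E
```

```text
t 2.52 pos [ 535.1 -211.7  262.8] head 10.24 F [0.4 0.1 0.5] T [-0.01  0.02  0.  ] g 1.001
shift [-13.8   3.2  98.8] yaw 0.24 q [-0.58  0.46  1.4   0.    1.29 -0.76]
2503 ((540.890380859375, -225.59950256347656), (7.749069690704346, 166.91561889648438), 10.213828086853027) [117.9150873  120.10071378 121.36738208]
```

View pics/wrist1.png

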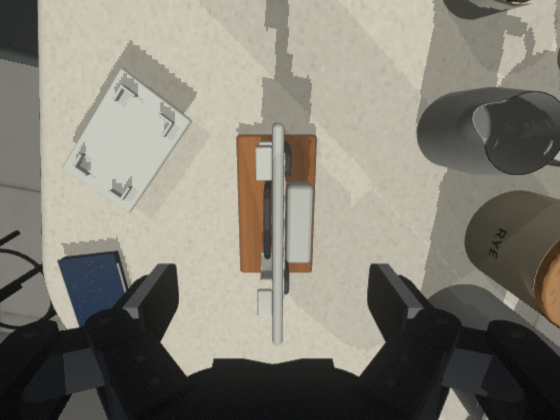

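The view from above shows the lid's edge as a line from (278,125) to (277,340). The white grip is on its right (the far side) and the ribs are on the near side. I'll go down and pinch the middle.

move_arm(
  series=[
    [[-10,2,10],0,1],
    [[-14.7,3.2,30],0,1],
    [[-14.7,3.2,60],0,1],
    [[-14.7,3.2,85],0,1],
    [[-14.7,3.2,97],0,1],
    [[-14.7,3.2,97],0,0],
    [[-14.7,3.2,97],0,0],
    [[-14.7,3.2,97],0,0],
    [[-14.7,3.2,97],0,0],
    [[-14.7,3.2,97],0,0],
  ],
  force=50,
)

```text
time_s: 3.82
eef_pos: [541.3, -225.9, 167.4]
ee_rot: [0.0, 0.641, 0.767, 0.0]
force: [-0.2, 0.1, 3.0]
grip_width: 0.086
```

```bash
python3 -c "
from h import *
plan(540.9,-225.6,166,10)
p,d,m=grab('scene');save('s2',p[100:270,230:450].repeat(3,0).repeat(3,1))"
```

```text
t 3.83 pos [ 541.3 -225.9  167.4] head 10.25 F [-0.2  0.1  3. ] T [0.04 0.08 0.03] g 0.086
shift [ 0.4 -0.3  1.4] yaw 0.25 q [-0.59  0.58  1.47 -0.    1.09 -0.77]
```

View pics/s2.png

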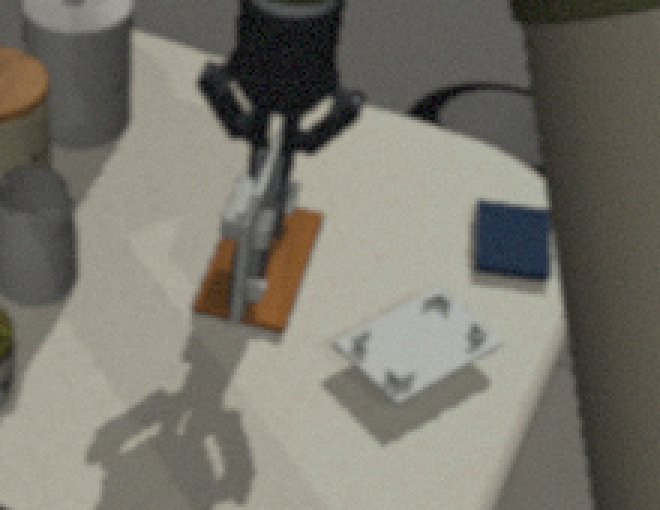

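move_arm(
  series=[
    [[0,0,-15],0,0],
    [[0,0,-45],0,0],
    [[0,0,-75],0,0],
    [[0,0,-95],0,0],
    [[0,0,-100],0,0],
    [[20,2,-100],1,0],
    [[50,6,-100],3,0],
    [[90,10,-100],5,0],
    [[130,14,-100],7,0],
    [[160,17,-100],8.8,0],
  ],
)

```text
time_s: 5.12
eef_pos: [528.8, -63.7, 266.3]
ee_rot: [-0.001, 0.698, 0.716, -0.0]
force: [0.4, -0.9, -1.8]
grip_width: 0.084
```

```bash
python3 -c "
from h import *
plan(565,-15,177,1.4)"
```

```text
t 5.12 pos [528.8 -63.7 266.3] head 1.43 F [ 0.4 -0.9 -1.8] T [ 0.02  0.04 -0.03] g 0.084
shift [47.7 37.5 89.3] yaw 0.03 q [-0.34  0.36  1.53  0.    1.25 -0.37]
```

move_arm(
  series=[
    [[25,20,10],0,0],
    [[48,37.5,35],0,0],
    [[48,37.5,60],0,0],
    [[48,37.5,80],0,0],
    [[48,37.5,90],0,0],
    [[48,37.5,94],0,0],
    [[48,37.5,98],0,0],
    [[48,37.5,102],0,0],
    [[48,37.5,102],0,0],
  ],
)

```text
time_s: 6.25
eef_pos: [565.6, -16.4, 164.9]
ee_rot: [-0.0, 0.698, 0.716, -0.0]
force: [-0.1, 0.2, -1.7]
grip_width: 0.084
```

```bash
python3 - <<'E'
from h import *
plan(565,-15,157,1.4)
p,d,m=grab('scene'); save('s3',p[100:310,180:450].repeat(2,0).repeat(2,1)); w=world(d,m)
X,Y,Z=w[...,0],w[...,1],w[...,2]
M=(d>0)&(X>520)&(X<620)&(Y>-110)&(Y<80)&(Z>-5)&(Z<125)
for z in range(0,125,8):
    q=M&(Z>=z)&(Z<z+8); print(z,q.sum(),w[q][:,0].min().round() if q.any() else '',np.median(w[q][:,0]).round() if q.any() else '')
E
```

```text
t 6.25 pos [565.6 -16.4 164.9] head 1.45 F [-0.1  0.2 -1.7] T [0.01 0.04 0.03] g 0.084
shift [ 1.4 -0.5  7.9] yaw 0.05 q [-0.24  0.54  1.54  0.    1.06 -0.26]
0 940 520.0 550.0
8 39 559.0 562.0
16 51 555.0 561.0
24 145 547.0 560.0
32 104 548.0 561.0
40 114 548.0 561.0
48 85 559.0 561.0
56 72 559.0 561.0
64 72 559.0 561.0
72 74 559.0 588.0
80 40 548.0 560.0
88 53 548.0 560.0
96 115 547.0 558.0
104 115 546.0 560.0
112 168 548.0 562.0
120 61 548.0 564.0
```

View pics/s3.png

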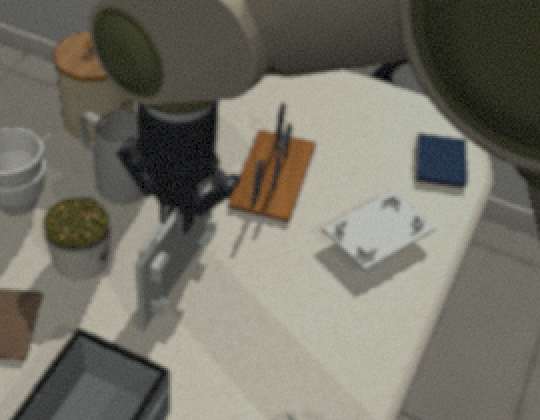

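move_arm(
  series=[
    [[0,0,3],0,0],
    [[0,0,5],0,0],
    [[0,0,6],0,0],
    [[0,0,7],0,0],
    [[0,0,7],0,0],
  ],
)

```text
time_s: 6.92
eef_pos: [565.6, -16.4, 157.9]
ee_rot: [-0.0, 0.698, 0.716, -0.0]
force: [0.5, 0.9, -0.9]
grip_width: 0.082
```

```bash
python3 -c "
from h import *
plan(565,-15,157,1.4)"
```

```text
t 6.92 pos [565.6 -16.4 157.9] head 1.46 F [ 0.5  0.9 -0.9] T [-0.01  0.04 -0.03] g 0.082
shift [ 1.4 -0.6  0.9] yaw 0.06 q [-0.24  0.55  1.55 -0.    1.04 -0.26]
```

move_arm(
  series=[
    [[0,0,0.7],0,0],
    [[0,0,1.2],0,0],
    [[0,0,1.2],0,0],
  ],
)

```text
time_s: 7.3
eef_pos: [565.8, -16.3, 157.4]
ee_rot: [0.0, 0.698, 0.716, 0.0]
force: [-1.3, 0.2, 6.3]
grip_width: 0.087
```

```bash
python3 -c "
from h import *
plan(565,-15,157,1.4)"
```

```text
t 7.3 pos [565.8 -16.3 157.4] head 1.46 F [-1.3  0.2  6.3] T [0.14 0.37 0.02] g 0.087
shift [ 1.3 -0.8  0.4] yaw 0.06 q [-0.24  0.55  1.55  0.    1.04 -0.26]
```

move_arm(
  series=[
    [[0,-3,0],0,0.3],
    [[0,-9,0],0,0.3],
    [[0,-15,0],0,0.3],
    [[0,-21,0],0,0.3],
    [[0,-27,0],0,0.3],
    [[0,-32,0],0,0.3],
    [[0,-34,0],0,0.3],
    [[0,-34,0],0,0.3],
  ],
)

```text
time_s: 8.3
eef_pos: [531.6, -17.3, 156.8]
ee_rot: [0.0, 0.698, 0.716, 0.0]
force: [-0.4, -0.3, 0.3]
grip_width: 0.299
```

```bash
cat > look.py <<'E'
from h import *
import sys
p,d,m=grab('scene'); save(sys.argv[1],p[100:310,180:450].repeat(3,0).repeat(3,1)[:600,:800]); w=world(d,m)
X,Y,Z=w[...,0],w[...,1],w[...,2]
plan(500,-15,150,1.4)
for y0,y1 in [(-95,-60),(30,66)]:
  for z in range(4,125,12):
    q=(d>0)&(X>380)&(X<660)&(Y>y0)&(Y<y1)&(Z>=z)&(Z<z+12)
    if q.sum()>3: print(y0,z,q.sum(),np.percentile(X[q],[2,50,98]).round())
E
python3 look.py s4
```

```text
t 8.35 pos [531.7 -17.3 156.8] head 1.45 F [-0.4  0.2  0. ] T [-0.01  0.09 -0.01] g 0.304
shift [  3.1 -31.6   6.8] yaw 0.05 q [-0.25  0.49  1.66 -0.    1.   -0.28]
-95 4 9 [545. 548. 550.]
-95 76 14 [517. 521. 524.]
-95 88 5 [520. 524. 525.]
-95 100 12 [521. 522. 524.]
30 4 29 [473. 554. 660.]
30 16 43 [540. 558. 658.]
30 28 39 [536. 556. 659.]
30 40 30 [545. 652. 659.]
30 52 37 [545. 652. 660.]
30 64 42 [518. 594. 660.]
30 76 61 [513. 518. 536.]
30 88 22 [517. 525. 532.]
30 100 63 [518. 521. 526.]
```

View pics/s4.png

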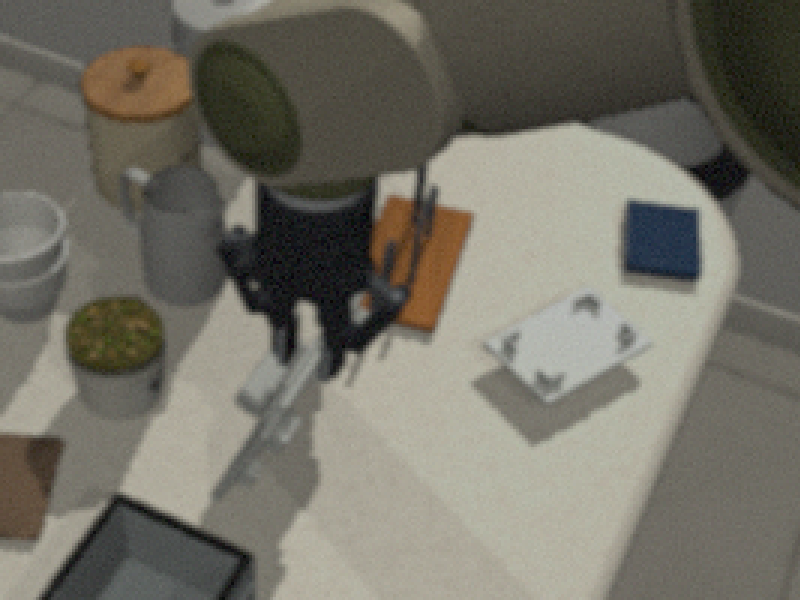

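The lid now leans about 20° toward the robot, resting on the near pad with its bottom edge on the counter. I'll open and lower together to let it down further.

move_arm(
  series=[
    [[0,0,2],0,0.4],
    [[0,0,6],0,0.5],
    [[0,0,11],0,0.6],
    [[0,0,17],0,0.7],
    [[0,0,23],0,0.8],
    [[0,0,30],0,0.9],
    [[0,0,37],0,1],
    [[0,0,42],0,1],
    [[0,0,45],0,1],
  ],
)

```text
time_s: 9.48
eef_pos: [531.5, -17.2, 111.4]
ee_rot: [-0.0, 0.698, 0.716, -0.0]
force: [-1.3, -0.7, 1.5]
grip_width: 1.002
```

```bash
python3 look.py s5
```

```text
t 9.53 pos [531.5 -17.2 111.2] head 1.45 F [-1.7  0.1  0.7] T [-0.03  0.24 -0.  ] g 1.002
shift [  3.  -31.4 -38.8] yaw 0.05 q [-0.25  0.56  1.69 -0.    0.9  -0.28]
-95 52 5 [521. 522. 527.]
-95 76 11 [497. 502. 507.]
-95 88 5 [492. 496. 498.]
30 4 43 [534. 561. 659.]
30 16 50 [530. 554. 660.]
30 28 68 [536. 544. 658.]
30 40 69 [519. 533. 658.]
30 52 82 [499. 524. 658.]
30 64 96 [489. 511. 660.]
30 76 85 [488. 497. 506.]
30 88 28 [489. 492. 495.]
```

View pics/s5.png

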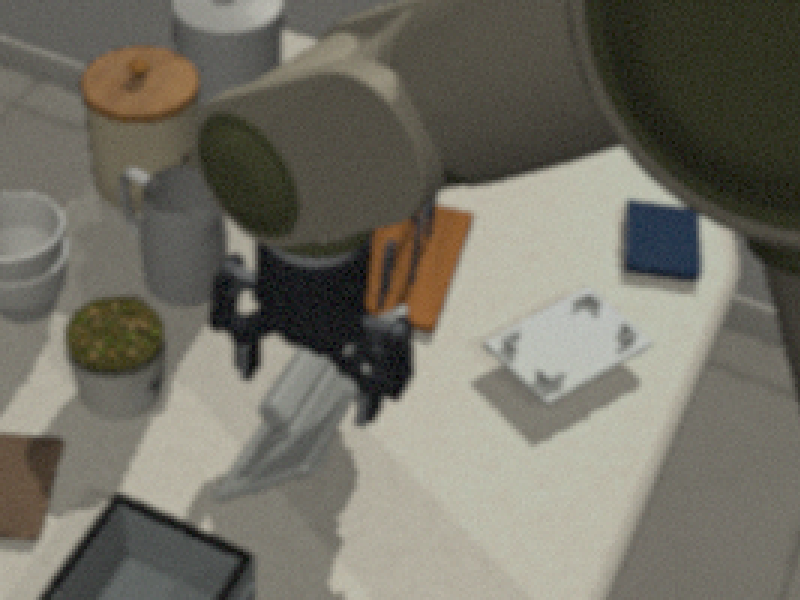

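move_arm(
  series=[
    [[0,-5,2],0,1],
    [[0,-10,6],0,1],
    [[0,-15,12],0,1],
    [[0,-20,18],0,1],
    [[0,-25,23],0,1],
    [[0,-29,26],0,1],
    [[0,-33,26],0,1],
    [[0,-37,26],0,1],
    [[0,-42,26],0,1],
    [[0,-42,26],0,1],
  ],
)

```text
time_s: 10.78
eef_pos: [489.5, -18.3, 85.9]
ee_rot: [0.0, 0.698, 0.716, 0.0]
force: [-0.4, -0.0, 0.4]
grip_width: 1.0
```

```bash
python3 look.py s6
```

```text
t 10.82 pos [489.7 -18.4  85.9] head 1.45 F [-0.2 -0.9 -0.3] T [-0.05  0.01  0.01] g 1.001
shift [  3.1  10.4 -64.1] yaw 0.05 q [-0.28  0.54  1.83  0.    0.78 -0.3 ]
-95 16 13 [456. 465. 531.]
30 4 24 [445. 525. 659.]
30 16 779 [446. 497. 555.]
30 28 17 [649. 654. 660.]
30 40 26 [647. 653. 659.]
30 52 31 [646. 653. 660.]
30 64 26 [646. 654. 659.]
```

View pics/s6.png

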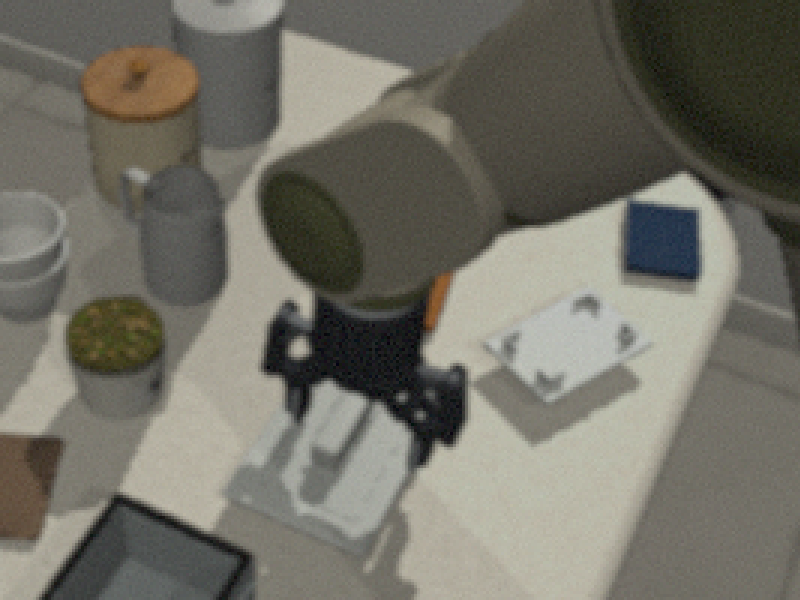

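move_arm(
  series=[
    [[0,0,-15],0,1],
    [[0,4,-55],0,1],
    [[0,8,-105],0,1],
    [[0,11,-145],0,1],
    [[0,11,-170],0,1],
    [[0,11,-175],0,1],
    [[0,11,-175],0,1],
  ],
)

```text
time_s: 11.7
eef_pos: [500.4, -18.0, 260.4]
ee_rot: [-0.0, 0.698, 0.716, -0.0]
force: [-0.4, -0.2, -0.6]
grip_width: 1.001
```

```bash
cat > wl.py <<'E'
from h import *
import sys
def look(n,boxes):
    p,d,m=grab('wrist'); save(n,p); w=world(d,m); np.savez(n+'.npz',p=p,d=d,w=w)
    X,Y,Z=w[...,0],w[...,1],w[...,2]
    for l,x0,x1,y0,y1,z0,z1 in boxes:
        M=((Z>z0)&(Z<z1)&(X>x0)&(X<x1)&(Y>y0)&(Y<y1)&(d>0)).astype(np.uint8)
        nl,L,st,_=cv2.connectedComponentsWithStats(M); 
        if nl<2: print(l,'none');continue
        k=1+st[1:,4].argmax();P=w[L==k];r=cv2.minAreaRect(P[:,:2].astype(np.float32));print(l,len(P),np.round(r[0],1),np.round(r[1],1),round(r[2],2),'z',np.percentile(P[:,2],[5,50,95]).round(1))
    return w
E
python3 - <<'E'
from wl import *
plan(501,-18,260,1.4)
look('wrist2',[('plate+grip',420,600,-130,100,13,60),('grip',440,560,-100,60,38,60)])
E
```

```text
t 11.7 pos [500.4 -18.  260.4] head 1.46 F [-0.4 -0.2 -0.6] T [-0.05 -0.   -0.02] g 1.001
shift [-0.1  0.6  0.4] yaw 0.06 q [-0.27  0.3   1.63 -0.    1.21 -0.3 ]
plate+grip 18454 [501.8 -17.6] [112.3 166.9] 1.44 z [17.4 18.8 44.2]
grip 1716 [501.9 -17.3] [21.9 69.2] 1.97 z [41.9 44.3 45.5]
```

View pics/wrist2.png

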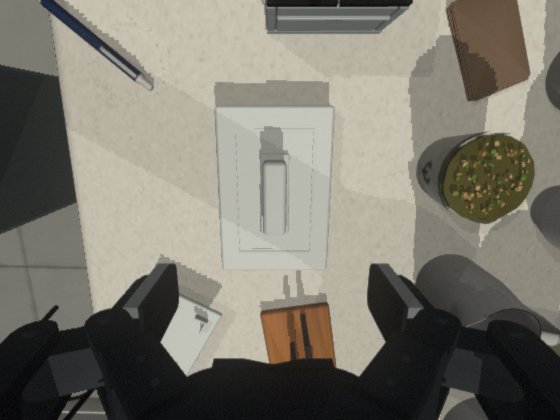

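The lid lies flat with its grip up, in pixels (215,107) to (333,270). The gripper has let go and is clear of it. Next I'll look straight down on the tub before picking the lid up.

move_arm(
  series=[
    [[30,5,-5],0,1],
    [[80,14,-10],0,1],
    [[135,24,-20],0,1],
    [[185,34,-30],0,1],
    [[215,42,-40],0,1],
    [[228,46,-40],0,1],
    [[228,46,-40],0,1],
    [[228,46,-40],0,1],
  ],
)

```text
time_s: 12.75
eef_pos: [540.8, 209.9, 300.0]
ee_rot: [-0.0, 0.698, 0.716, -0.001]
force: [-0.4, 0.5, -0.2]
grip_width: 1.0
```

```bash
python3 - <<'E'
from wl import *
plan(501.9,-17.5,150,1.45)
w=look('wrist3',[('tub',470,610,100,320,62,85),('corners',470,610,100,320,73.3,85)])
X,Y,Z=w[...,0],w[...,1],w[...,2]
for sx in(-1,1):
  for sy in(-1,1):
    M=(np.hypot(X-540.5-sx*48,Y-210.5-sy*76)<6)&(Z>60)
    print(sx,sy,M.sum(),np.percentile(Z[M],[10,50,90]).round(1))
E
```

```text
t 12.75 pos [540.8 209.9 300. ] head 1.39 F [-0.4  0.5 -0.2] T [-0.01  0.   -0.01] g 1.0
shift [-226.4  -44.1  150.1] yaw -0.06 q [ 0.17  0.44  1.33 -0.    1.38  0.14]
tub 4960 [540.8 210.9] [102.3 159.2] 1.41 z [64.8 73.7 75.5]
corners 874 [513.4 250.1] [49.3 77.5] 1.38 z [73.5 74.5 75.6]
-1 -1 54 [73.5 74.3 75. ]
-1 1 109 [68.3 74.2 75.3]
1 -1 74 [70.5 75.  75.8]
1 1 93 [69.6 73.5 74.6]
```

View pics/wrist3.png

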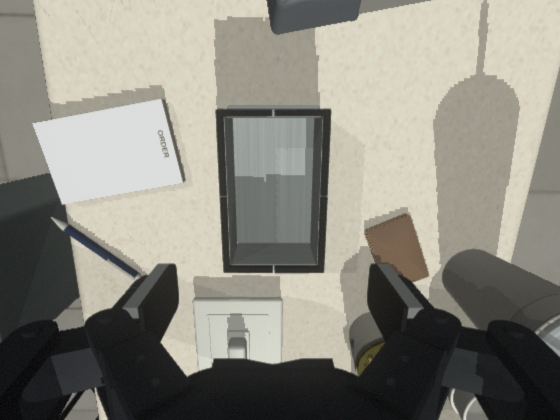

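move_arm(
  series=[
    [[-30,-5,10],0,1],
    [[-80,-14,30],0,0.8],
    [[-135,-24,50],0,0.7],
    [[-190,-35,75],0,0.7],
    [[-220,-43,105],0,0.7],
    [[-226.4,-44.1,140],0,0.7],
    [[-226.4,-44.1,170],0,0.7],
    [[-226.4,-44.1,195],0,0.7],
    [[-226.4,-44.1,205],0,0.7],
    [[-226.4,-44.1,205],0,0.7],
  ],
)

```text
time_s: 14.05
eef_pos: [502.4, -16.7, 95.7]
ee_rot: [-0.0, 0.698, 0.716, -0.0]
force: [-0.3, -0.5, 0.7]
grip_width: 0.698
```

```bash
python3 -c "
from h import *
plan(501.9,-17.5,95,1.45)"
```

```text
t 14.05 pos [502.4 -16.7  95.7] head 1.42 F [-0.3 -0.5  0.7] T [ 0.02  0.04 -0.03] g 0.698
shift [-0.8 -0.5  0.7] yaw -0.03 q [-0.27  0.54  1.78 -0.    0.82 -0.29]
```

move_arm(
  series=[
    [[-0.8,-0.5,0.5],0,0.4],
    [[-0.8,-0.5,0.5],0,0],
    [[-0.8,-0.5,0.5],0,0],
    [[-0.8,-0.5,0.5],0,0],
    [[-0.8,-0.5,0.5],0,0],
    [[-0.8,-0.5,0.5],0,0],
  ],
  force=60,
)

```text
time_s: 14.8
eef_pos: [502.4, -17.3, 96.1]
ee_rot: [0.001, 0.698, 0.716, 0.0]
force: [-1.1, -0.7, 6.4]
grip_width: 0.24
```

```bash
python3 -c "
from h import *
plan(501.9,-17.5,95,1.45)"
```

```text
t 14.8 pos [502.4 -17.3  96.1] head 1.46 F [-1.1 -0.7  6.4] T [-0.06  0.27 -0.03] g 0.24
shift [-0.2 -0.5  1.1] yaw 0.01 q [-0.27  0.54  1.78 -0.    0.82 -0.29]
```

move_arm(
  series=[
    [[0,0,-8],0,0],
    [[0,0,-30],0,0],
    [[0,0,-65],0,0],
    [[0,0,-100],0,0],
    [[0,0,-120],0,0],
    [[20,4,-125],0,0],
    [[60,11,-125],0,0],
    [[110,20,-125],0,0],
    [[160,29,-125],0,0],
    [[195,36,-125],0,0],
  ],
)

```text
time_s: 16.05
eef_pos: [532.8, 180.8, 220.5]
ee_rot: [-0.0, 0.698, 0.716, 0.0]
force: [0.4, 0.2, -2.4]
grip_width: 0.243
```

```bash
python3 -c "
from h import *
plan(540.8,211.1,190,1.4)"
```

```text
t 16.05 pos [532.8 180.8 220.5] head 1.53 F [ 0.4  0.2 -2.4] T [-0.03 -0.02 -0.04] g 0.243
shift [30.1  8.8 30.5] yaw 0.13 q [0.12 0.47 1.5  0.   1.17 0.09]
```

move_arm(
  series=[
    [[15,4,0],0,0],
    [[27,8,0],0,0],
    [[30,8.8,10],0,0],
    [[30,8.8,20],0,0],
    [[30,8.8,26],0,0],
    [[30,8.8,26],0,0],
    [[30,8.8,26],0,0],
  ],
)

```text
time_s: 16.92
eef_pos: [541.2, 208.7, 194.5]
ee_rot: [0.0, 0.698, 0.716, 0.0]
force: [-0.0, 0.6, -2.0]
grip_width: 0.242
```

```bash
python3 - <<'E'
from wl import *
plan(540.8,211.1,160,1.4)
look('wrist4',[('lid',470,620,100,330,95,150)])
z=np.load('wrist4.npz')
p,d,m=grab('scene');save('s7',p[200:400,150:300].repeat(3,0).repeat(3,1));w=world(d,m)
X,Y,Z=w[...,0],w[...,1],w[...,2]
for l,a,b in(('lid',95,120),('tub',60,80)):
    M=(X>460)&(X<630)&(Y>90)&(Y<330)&(Z>a)&(Z<b)&(d>0);print(l,M.sum(),cv2.minAreaRect(w[M][:,:2].astype(np.float32)),np.median(Z[M]))
E
```

```text
t 16.93 pos [541.2 208.7 194.5] head 1.44 F [-0.   0.6 -2. ] T [ 0.08  0.04 -0.01] g 0.242
shift [ 2.4 -0.4 34.5] yaw 0.04 q [ 0.17  0.53  1.47 -0.    1.14  0.14]
lid 51369 [540.6 221.1] [112.6 142.1] 1.41 z [115.9 117.2 143.1]
lid 3174 ((540.5709228515625, 209.46731567382812), (112.25415802001953, 168.01577758789062), 1.4881075620651245) 118.47583042536311
tub 959 ((540.1578979492188, 212.60800170898438), (104.42115020751953, 159.09754943847656), 1.7023564577102661) 74.18166464901628
```

View pics/wrist4.png

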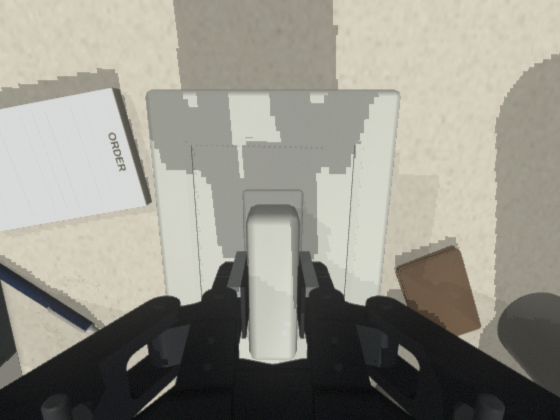

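View pics/s7.png

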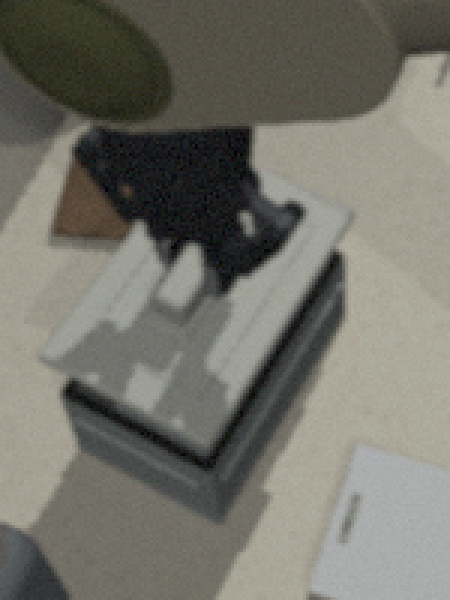

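move_arm(
  series=[
    [[2.7,-0.4,3],0,0],
    [[2.7,-0.4,9],0,0],
    [[2.7,-0.4,15],0,0],
    [[2.7,-0.4,21],0,0],
    [[2.7,-0.4,26],0,0],
    [[2.7,-0.4,30],0,0],
    [[2.7,-0.4,32],0,0],
    [[2.7,-0.4,32],0,0],
  ],
)

```text
time_s: 18.02
eef_pos: [540.6, 211.6, 162.2]
ee_rot: [0.0, 0.698, 0.716, -0.0]
force: [0.2, -0.3, -1.7]
grip_width: 0.246
```

```bash
python3 -c "
from h import *
plan(540.8,211.1,160,1.4)"
```

```text
t 18.02 pos [540.6 211.6 162.2] head 1.46 F [ 0.2 -0.3 -1.7] T [ 0.01 -0.01  0.03] g 0.246
shift [-0.5  0.2  2.2] yaw 0.06 q [ 0.17  0.57  1.5  -0.    1.07  0.15]
```

Ribs are inside the mouth with no contact force so far. I'll go down slowly to the gasket.

move_arm(
  series=[
    [[0,0,0.5],0,0],
    [[0,0,1],0,0],
    [[0,0,1.5],0,0],
    [[0,0,1.5],0,0],
  ],
)

```text
time_s: 18.52
eef_pos: [540.6, 211.6, 160.7]
ee_rot: [0.0, 0.698, 0.716, 0.0]
force: [0.7, -0.2, -2.1]
grip_width: 0.246
```

```bash
python3 -c "
from h import *
plan(540.8,211.1,160,1.4)"
```

```text
t 18.52 pos [540.6 211.6 160.7] head 1.46 F [ 0.7 -0.2 -2.1] T [-0.01  0.02 -0.02] g 0.246
shift [-0.5  0.1  0.7] yaw 0.06 q [ 0.17  0.58  1.5  -0.    1.07  0.15]
```

move_arm(
  series=[
    [[0,0,0.5],0,0],
    [[0,0,1],0,0],
    [[0,0,1],0,0],
  ],
)

```text
time_s: 18.9
eef_pos: [540.7, 211.6, 160.3]
ee_rot: [0.0, 0.698, 0.716, 0.0]
force: [-2.5, -0.3, 5.1]
grip_width: 0.244
```

```bash
python3 -c "
from h import *
plan(540.8,211.1,160,1.4)"
```

```text
t 18.9 pos [540.7 211.6 160.3] head 1.46 F [-2.5 -0.3  5.1] T [-0.15  0.36 -0.02] g 0.244
shift [-0.5  0.1  0.3] yaw 0.06 q [ 0.17  0.58  1.5  -0.    1.07  0.15]
```

move_arm(
  series=[
    [[0,0,0],0,0.35],
    [[0,0,0],0,0.5],
    [[0,0,0],0,0.6],
    [[0,0,-15],0,0.7],
    [[0,0,-55],0,0.7],
    [[0,0,-105],0,0.7],
    [[0,0,-145],0,0.7],
    [[0,0,-150],0,0.7],
    [[0,0,-150],0,0.7],
  ],
)

```text
time_s: 20.02
eef_pos: [540.4, 211.5, 309.8]
ee_rot: [-0.0, 0.698, 0.716, -0.0]
force: [-0.1, -1.0, -0.1]
grip_width: 0.701
```

```bash
cat > corners.py <<'E'
from wl import *
import sys
def corners(w,cx=540.8,cy=210.9,h=1.43):
    X,Y,Z=w[...,0],w[...,1],w[...,2];c,s=np.cos(np.radians(h)),np.sin(np.radians(h))
    for n,(a,b) in enumerate([(-48,-76),(-48,76),(48,-76),(48,76)]):
        M=(np.hypot(X-cx-a*c+b*s,Y-cy-a*s-b*c)<7)&(Z>60)&(Z<110)
        print(n,'xy',round(cx+a*c-b*s,1),round(cy+a*s+b*c,1),M.sum(),'z',np.median(Z[M]).round(2) if M.any() else '')
if __name__=='__main__':
    plan(540.8,210.9,300,1.4)
    w=look(sys.argv[1],[('lid',470,620,100,330,72,120),('grip',500,580,150,270,104,120)]); corners(w)
E
python3 corners.py wrist5
```

```text
t 20.02 pos [540.4 211.5 309.8] head 1.45 F [-0.1 -1.  -0.1] T [-0.01  0.05 -0.02] g 0.701
shift [-0.6  0.3  9.8] yaw 0.05 q [0.17 0.43 1.31 0.   1.4  0.15]
lid 20122 [540.6 211.3] [112.2 166.8] 1.44 z [ 81.6  83.  108.5]
grip 1884 [540.6 211.5] [21.8 68.8] 1.68 z [106.  108.5 109.8]
0 xy 494.7 133.7 132 z 82.9
1 xy 490.9 285.7 200 z 82.42
2 xy 590.7 136.1 129 z 83.13
3 xy 586.9 288.1 204 z 82.72
```

View pics/wrist5.png

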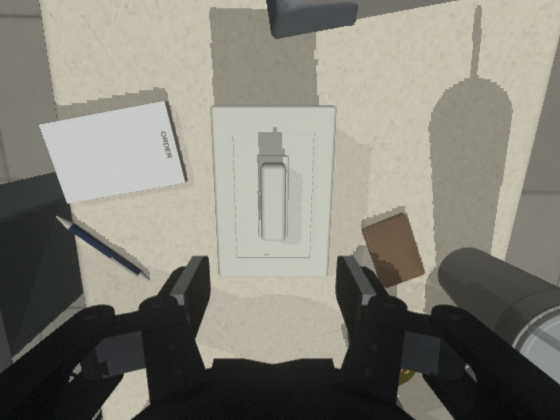

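The lid is squarely seated on the gasket and released: 0.2 mm and 0.4 mm off the tub centre, rotation equal. Now to press the corners with shut fingers.

```bash
cat > cp.py <<'E'
from h import *
import sys
a,b,z=map(float,sys.argv[1:4]);c,s=np.cos(np.radians(1.44)),np.sin(np.radians(1.44))
plan(540.6+a*c-b*s,211.3+a*s+b*c,z,1.44)
E
python3 cp.py -46 -74 163
```

```text
t 20.07 pos [540.3 211.5 308.9] head 1.46 F [-0.   1.3  0.1] T [ 0.01 -0.03 -0.04] g 0.701
shift [-74.2 -45.5 146. ] yaw 0.02 q [0.17 0.43 1.31 0.   1.4  0.15]
```

move_arm(
  series=[
    [[-20,-12,10],0,0.3],
    [[-50,-30,30],0,0],
    [[-74,-45.5,60],0,0],
    [[-74,-45.5,95],0,0],
    [[-74,-45.5,125],0,0],
    [[-74,-45.5,138],0,0],
    [[-74,-45.5,143],0,0],
    [[-74,-45.5,146],0,0],
    [[-74,-45.5,146],0,0],
  ],
  force=60,
)

```text
time_s: 21.2
eef_pos: [497.2, 136.5, 164.2]
ee_rot: [0.0, 0.698, 0.716, 0.0]
force: [0.5, 1.3, -1.3]
grip_width: -0.001
```

```bash
python3 cp.py -46 -74 152
```

```text
t 21.2 pos [497.2 136.5 164.2] head 1.46 F [ 0.5  1.3 -1.3] T [-0.01 -0.02 -0.03] g -0.001
shift [-0.3 -0.8 12.2] yaw 0.02 q [0.04 0.45 1.7  0.   0.99 0.01]
```

move_arm(
  series=[
    [[0,-0.8,2],0,0],
    [[0,-0.8,4],0,0],
    [[0,-0.8,5],0,0],
    [[0,-0.8,6],0,0],
    [[0,-0.8,6.7],0,0],
    [[0,-0.8,7.4],0,0],
    [[0,-0.8,8.1],0,0],
    [[0,-0.8,8.8],0,0],
  ],
)

```text
time_s: 22.2
eef_pos: [496.3, 136.3, 156.1]
ee_rot: [0.0, 0.698, 0.716, 0.0]
force: [-5.9, -2.0, 15.1]
grip_width: 0.001
```

```bash
python3 cp.py -46 -74 151
```

```text
t 22.2 pos [496.3 136.3 156.1] head 1.47 F [-5.9 -2.  15.1] T [-0.27  1.   -0.03] g 0.001
shift [-0.2  0.1  5.1] yaw 0.03 q [ 0.04  0.46  1.71 -0.    0.97  0.01]
```

move_arm(
  series=[
    [[0,0,0.6],0,0],
    [[0,0,1.2],0,0],
    [[0,0,1.8],0,0],
    [[0,0,2.4],0,0],
    [[0,0,3],0,0],
    [[0,0,3.5],0,0],
  ],
)

```text
time_s: 22.95
eef_pos: [496.2, 136.2, 152.9]
ee_rot: [0.0, 0.698, 0.716, -0.0]
force: [-7.4, -2.7, 16.8]
grip_width: 0.005
```

```bash
python3 cp.py -46 -74 151
```

```text
t 22.95 pos [496.2 136.2 152.9] head 1.48 F [-7.4 -2.7 16.8] T [-0.45  1.21 -0.03] g 0.005
shift [-0.1  0.2  1.9] yaw 0.04 q [ 0.04  0.46  1.71 -0.    0.97  0.01]
```

move_arm(
  series=[
    [[0,0,0.5],0,0],
    [[0,0,1],0,0],
    [[0,0,1.5],0,0],
    [[0,0,2],0,0],
  ],
)

```text
time_s: 23.45
eef_pos: [496.2, 136.2, 151.1]
ee_rot: [0.0, 0.698, 0.716, -0.0]
force: [-9.7, -4.3, 23.4]
grip_width: -0.002
```

```bash
python3 cp.py -46 -74 151
```

```text
t 23.45 pos [496.2 136.2 151.1] head 1.47 F [-9.7 -4.3 23.4] T [-0.52  1.55  0.04] g -0.002
shift [-0.   0.3  0.1] yaw 0.03 q [ 0.04  0.47  1.71 -0.    0.96  0.01]
```

move_arm(
  series=[
    [[0,0,0.5],0,0],
    [[0,0,0.5],0,0],
  ],
)

```text
time_s: 23.7
eef_pos: [496.2, 136.2, 151.0]
ee_rot: [0.0, 0.698, 0.716, -0.0]
force: [-10.7, -4.0, 22.9]
grip_width: 0.001
```

```bash
python3 cp.py -46 -74 151;python3 cp.py 46 -74 163
```

```text
t 23.7 pos [496.2 136.2 151. ] head 1.48 F [-10.7  -4.   22.9] T [-0.61  1.72  0.02] g 0.001
shift [-0.   0.2  0. ] yaw 0.04 q [ 0.04  0.47  1.71 -0.    0.96  0.01]
t 23.7 pos [496.2 136.2 151. ] head 1.48 F [-10.7  -4.   22.9] T [-0.61  1.72  0.02] g 0.001
shift [ -0.1  92.3 -11.9] yaw 0.04 q [ 0.04  0.47  1.71 -0.    0.96  0.01]
```

move_arm(
  series=[
    [[0,0,-8],0,0],
    [[0,10,-20],0,0],
    [[0,40,-22],0,0],
    [[0,75,-22],0,0],
    [[0,92,-18],0,0],
    [[0,92,-12],0,0],
    [[0,92,-9],0,0],
    [[0,92,-9],0,0],
  ],
)

```text
time_s: 24.7
eef_pos: [587.6, 138.8, 157.9]
ee_rot: [-0.0, 0.698, 0.716, -0.0]
force: [0.0, -0.4, -0.0]
grip_width: -0.007
```

```bash
python3 cp.py 46 -74 151
```

```text
t 24.7 pos [587.6 138.8 157.9] head 1.46 F [ 0.  -0.4 -0. ] T [-0.    0.03  0.05] g -0.007
shift [-0.4  0.8  6.9] yaw 0.02 q [0.04 0.63 1.42 0.   1.1  0.01]
```

move_arm(
  series=[
    [[0,0.8,0.7],0,0],
    [[0,0.8,1.4],0,0],
    [[0,0.8,2.1],0,0],
    [[0,0.8,2.8],0,0],
    [[0,0.8,3.5],0,0],
    [[0,0.8,4.2],0,0],
    [[0,0.8,4.8],0,0],
    [[0,0.8,5.4],0,0],
    [[0,0.8,6],0,0],
  ],
)

```text
time_s: 25.82
eef_pos: [589.2, 138.7, 153.8]
ee_rot: [0.001, 0.698, 0.716, 0.0]
force: [-5.4, -0.9, 14.0]
grip_width: 0.002
```

```bash
python3 cp.py 46 -74 151
```

```text
t 25.82 pos [589.2 138.7 153.8] head 1.46 F [-5.4 -0.9 14. ] T [-0.24  0.88 -0.03] g 0.002
shift [-0.2 -0.8  2.8] yaw 0.02 q [ 0.04  0.63  1.42 -0.    1.09  0.01]
```

move_arm(
  series=[
    [[0,0,0.6],0,0],
    [[0,0,1.2],0,0],
    [[0,0,1.8],0,0],
    [[0,0,2.4],0,0],
    [[0,0,2.9],0,0],
    [[0,0,3.2],0,0],
  ],
)

```text
time_s: 26.58
eef_pos: [589.3, 138.6, 150.8]
ee_rot: [0.001, 0.698, 0.716, 0.0]
force: [-7.0, -1.7, 16.9]
grip_width: 0.001
```

```bash
python3 cp.py 46 -74 151
```

```text
t 26.57 pos [589.3 138.6 150.8] head 1.46 F [-7.  -1.7 16.9] T [-0.39  1.18  0.02] g 0.001
shift [-0.1 -0.8 -0.2] yaw 0.02 q [ 0.04  0.64  1.42 -0.    1.08  0.01]
```

move_arm(
  series=[
    [[0,0,0.5],0,0],
    [[0,0,1],0,0],
    [[0,0,1],0,0],
  ],
)

```text
time_s: 26.95
eef_pos: [589.3, 138.6, 150.8]
ee_rot: [0.001, 0.698, 0.716, 0.001]
force: [-8.3, -3.1, 22.3]
grip_width: 0.0
```

```bash
python3 cp.py 46 -74 151
```

```text
t 26.95 pos [589.3 138.6 150.8] head 1.47 F [-8.3 -3.1 22.3] T [-0.36  1.55  0.05] g 0.0
shift [-0.1 -0.9 -0.2] yaw 0.03 q [ 0.04  0.64  1.42 -0.    1.08  0.01]
```

move_arm(
  series=[
    [[0,0,-8],0,0],
    [[15,-0.8,-22],0,0],
    [[60,-0.8,-24],0,0],
    [[110,-0.8,-24],0,0],
    [[140,-0.8,-24],0,0],
    [[148,-0.8,-20],0,0],
    [[148,-0.8,-13],0,0],
    [[148,-0.8,-9],0,0],
    [[148,-0.8,-9],0,0],
  ],
)

```text
time_s: 28.08
eef_pos: [584.6, 285.8, 156.6]
ee_rot: [-0.0, 0.699, 0.716, -0.0]
force: [-0.4, -0.4, -0.1]
grip_width: 0.004
```

```bash
python3 cp.py 46 74 151
```

```text
t 28.07 pos [584.6 285.8 156.6] head 1.39 F [-0.4 -0.4 -0.1] T [-0.04 -0.   -0.02] g 0.004
shift [0.6 0.1 5.6] yaw -0.05 q [ 0.28  0.72  1.25 -0.    1.17  0.25]
```

move_arm(
  series=[
    [[0.5,0,0.6],0,0],
    [[0.5,0,1.2],0,0],
    [[0.5,0,1.8],0,0],
    [[0.5,0,2.4],0,0],
    [[0.5,0,3],0,0],
    [[0.5,0,3.6],0,0],
    [[0.5,0,4.2],0,0],
    [[0.5,0,4.8],0,0],
  ],
)

```text
time_s: 29.08
eef_pos: [584.9, 286.9, 154.0]
ee_rot: [0.001, 0.698, 0.716, 0.001]
force: [-3.7, -4.3, 13.1]
grip_width: 0.001
```

```bash
python3 cp.py 46 74 151
```

```text
t 29.07 pos [584.9 286.9 154. ] head 1.45 F [-3.7 -4.3 13.1] T [-0.69  0.71 -0.04] g 0.001
shift [-0.5 -0.2  3. ] yaw 0.01 q [ 0.28  0.73  1.25 -0.    1.16  0.25]
```

move_arm(
  series=[
    [[0,0,0.6],0,0],
    [[0,0,1.2],0,0],
    [[0,0,1.8],0,0],
    [[0,0,2.4],0,0],
    [[0,0,2.9],0,0],
    [[0,0,3.4],0,0],
    [[0,0,3.9],0,0],
    [[0,0,3.9],0,0],
  ],
)

```text
time_s: 30.08
eef_pos: [585.1, 287.0, 151.0]
ee_rot: [0.001, 0.698, 0.716, 0.001]
force: [-5.3, -5.4, 18.7]
grip_width: -0.001
```

```bash
python3 cp.py 46 74 151
```

```text
t 30.07 pos [585.1 287.  151. ] head 1.46 F [-5.3 -5.4 18.7] T [-0.74  0.97  0.02] g -0.001
shift [-0.6 -0.4  0. ] yaw 0.02 q [ 0.28  0.73  1.25 -0.    1.15  0.25]
```

move_arm(
  series=[
    [[0,0,0.5],0,0],
    [[0,0,0.8],0,0],
    [[0,0,0.8],0,0],
  ],
)

```text
time_s: 30.45
eef_pos: [585.2, 287.0, 150.9]
ee_rot: [0.001, 0.698, 0.716, 0.001]
force: [-7.0, -5.3, 23.0]
grip_width: -0.001
```

```bash
python3 cp.py 46 74 151;python3 cp.py -46 74 151
```

```text
t 30.45 pos [585.2 287.  150.9] head 1.46 F [-7.  -5.3 23. ] T [-0.94  1.25  0.05] g -0.001
shift [-0.6 -0.5 -0.1] yaw 0.02 q [ 0.28  0.73  1.26 -0.    1.15  0.25]
t 30.45 pos [585.2 287.  150.9] head 1.46 F [-7.  -5.3 23. ] T [-0.94  1.25  0.05] g -0.001
shift [ -0.6 -92.5  -0.4] yaw 0.02 q [ 0.28  0.73  1.26 -0.    1.15  0.25]
```

Stopped hard. On to corner 1, the last.

move_arm(
  series=[
    [[0,0,-8],0,0],
    [[-0.6,-10,-20],0,0],
    [[-0.6,-40,-22],0,0],
    [[-0.6,-75,-22],0,0],
    [[-0.6,-92,-18],0,0],
    [[-0.6,-92.5,-12],0,0],
    [[-0.6,-92.5,-8],0,0],
    [[-0.6,-92.5,-8],0,0],
  ],
)

```text
time_s: 31.45
eef_pos: [492.2, 284.4, 155.4]
ee_rot: [-0.0, 0.698, 0.716, -0.0]
force: [-3.6, 0.6, 5.7]
grip_width: -0.001
```

```bash
python3 cp.py -46 74 151
```

```text
t 31.45 pos [492.2 284.4 155.4] head 1.44 F [-3.6  0.6  5.7] T [ 0.17  0.7  -0.03] g -0.001
shift [-0.3  0.5  4.4] yaw -0.0 q [0.32 0.56 1.54 0.   1.04 0.29]
```

move_arm(
  series=[
    [[0,0,0.6],0,0],
    [[0,0,1.2],0,0],
    [[0,0,1.8],0,0],
    [[0,0,2.4],0,0],
    [[0,0,3],0,0],
    [[0,0,3.6],0,0],
    [[0,0,4.2],0,0],
  ],
)

```text
time_s: 32.33
eef_pos: [492.2, 284.6, 151.9]
ee_rot: [-0.0, 0.698, 0.716, 0.0]
force: [-7.0, 0.4, 12.4]
grip_width: -0.001
```

```bash
python3 cp.py -46 74 151
```

```text
t 32.33 pos [492.2 284.6 151.9] head 1.44 F [-7.   0.4 12.4] T [0.14 1.24 0.04] g -0.001
shift [-0.5  0.5  0.9] yaw -0.0 q [0.32 0.57 1.54 0.   1.03 0.29]
```

move_arm(
  series=[
    [[0,0,0.5],0,0],
    [[0,0,1],0,0],
    [[0,0,1.5],0,0],
    [[0,0,2],0,0],
    [[0,0,2],0,0],
  ],
)

```text
time_s: 32.95
eef_pos: [492.2, 284.6, 150.6]
ee_rot: [-0.0, 0.698, 0.716, 0.0]
force: [-10.0, -0.8, 18.8]
grip_width: 0.001
```

```bash
python3 cp.py -46 74 151
```

```text
t 32.95 pos [492.2 284.6 150.6] head 1.45 F [-10.   -0.8  18.8] T [-0.06  1.71  0.02] g 0.001
shift [-0.5  0.6 -0.4] yaw 0.01 q [0.32 0.57 1.54 0.   1.03 0.29]
```

move_arm(
  series=[
    [[0,0,0.5],0,0],
    [[0,0,1],0,0],
    [[0,0,1],0,0],
  ],
)

```text
time_s: 33.33
eef_pos: [492.2, 284.6, 150.5]
ee_rot: [-0.0, 0.698, 0.716, 0.0]
force: [-12.2, -1.8, 26.7]
grip_width: 0.001
```

```bash
python3 cp.py -46 74 151
```

```text
t 33.33 pos [492.2 284.6 150.5] head 1.45 F [-12.2  -1.8  26.7] T [-0.4   2.26  0.03] g 0.001
shift [-0.5  0.5 -0.5] yaw 0.01 q [0.32 0.57 1.54 0.   1.03 0.29]
```

move_arm(
  series=[
    [[0,0,-10],0,0],
    [[0,0,-45],0,0.3],
    [[-15,10,-95],0,0.7],
    [[-45,30,-135],0,0.7],
    [[-70,46,-155],0,0.7],
    [[-72,46.5,-158],0,0.7],
    [[-72,46.5,-158],0,0.7],
  ],
)

```text
time_s: 34.2
eef_pos: [540.1, 213.7, 305.2]
ee_rot: [-0.0, 0.698, 0.716, -0.0]
force: [0.5, -0.1, 0.2]
grip_width: 0.704
```

```bash
python3 corners.py wrist6; python3 - <<'E'
from h import *
p,d,m=grab('scene');save('s8',p[180:400,130:330].repeat(2.5 and 3,0).repeat(3,1)[:600]); save('s9',p)
from corners import corners
corners(world(d,m))
E
```

```text
t 34.2 pos [540.1 213.7 305.2] head 1.44 F [ 0.5 -0.1  0.2] T [ 0.02  0.04 -0.02] g 0.704
shift [-2.8  0.6  5.2] yaw 0.04 q [0.18 0.44 1.32 0.   1.39 0.15]
lid 19788 [541.3 211.4] [112.2 166. ] 1.39 z [ 75.7  77.1 102.5]
grip 3 [548.  182.8] [0.5 2.2] 56.15 z [104.  104.2 104.8]
0 xy 494.7 133.7 128 z 76.73
1 xy 490.9 285.7 199 z 76.8
2 xy 590.7 136.1 129 z 76.91
3 xy 586.9 288.1 201 z 76.92
0 xy 494.7 133.7 36 z 78.44
1 xy 490.9 285.7 58 z 78.43
2 xy 590.7 136.1 28 z 78.3
3 xy 586.9 288.1 49 z 78.67
```

View pics/s8.png

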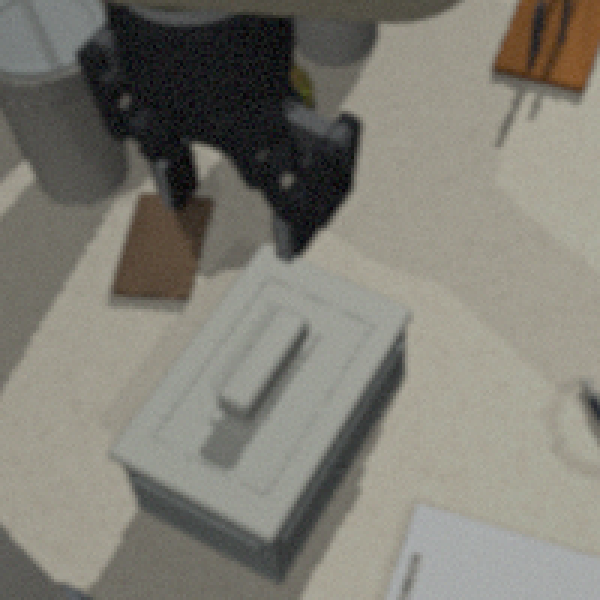

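View pics/wrist6.png

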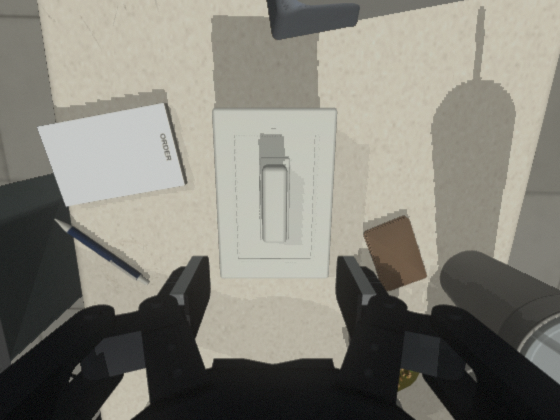

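```bash
python3 -c "
from h import *
print(ctrl.finish_job())"
```

```text
the job is handed in; nothing more can be done
None
```

The lid is on the tub and pressed down flush on all four corners. I handed the job in at about 34 s of the 72 s allowed.

**What I did:**
- I pinched the lid's upper edge, lifted it out of the rack and stood it on the counter.
- I tipped it toward the robot onto its ribs, with the grip upward, and let go.
- I picked it up again by the grip, set it on the tub and let go.
- I pressed the four corners one after another with the fingers shut, going down slowly until each stopped hard. The vertical push I read was at most about 27 N.

**Last checks:**
- **Flush:** the plate's top reads 78.3–78.7 mm at the four corners in the scene camera, against 78 mm when home. The wrist camera reads 76.7–76.9 mm, but it had also read about 1 mm low on the flat lid earlier. The two cameras disagree by about 1.6 mm in height, but both show the lid level to within about 0.4 mm.
- **Square:** the lid's centre is about 0.7 mm from the tub's centre as measured before placing, and the turn matches within 0.1°.
- **Clear:** the gripper touched nothing at the end. It did not come near the dessert cup or the milk pitcher, though I did not measure their positions again.

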